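# Roll the starch can into its taped bay

### The arm

A 6-joint arm with a two-finger parallel gripper is mounted at the origin on a cart in front of the work surface, level with it; the furniture and walls round the work are solid. World frame = base frame: x ahead of the robot, y to its left, z up, the work surface at z = 0. Lengths are in mm, angles in rad, forces in N, time in s.
With the tool pointing down it reaches from about 350 to 775 mm from the base axis. Payload 7.3 kg.
Tool frame: the origin (TCP) lies on the centre line of the jaws, within the pads' length; the fingertips stand 11 mm ahead of it and the grasp point (between the pads) lies 8 mm behind it; z points along the fingers, y is the line along which they close (so a half turn about z gives the same grasp; the last joint's range is limited). The gripper opens to 92 mm and grips with 3 to 60 N. Pads are 19 mm wide; open, the fingers measure 130 mm over their backs; the gripper's body (75 mm by 190 mm) begins 47 mm behind the grasp point.
Start: joints at [0.975, 0.342, 1.524, -0, 1.275, -0.146], TCP at [228.252, 472.808, 212.741] pointing down, gripper open.
Joint ranges: [-2.53, 2.53], [-0.77, 2.02], [0.04, 2.7], [-1, 4.14], [0.28, 2.66], [-3.11, 3.11]. Speed limits (rad/s): [2.57, 2.57, 3.14, 3.14, 3.14, 3.14].

### API

Orientations are given as [roll, pitch, yaw] about the fixed x, y, z axes, in that order (R = Rz(yaw) Ry(pitch) Rx(roll)).
In Python, from plant import bot gives the robot as it stands.
- The arm moves only by the tool step_arm, never from a script. Its argument "deltas" is a list of rows, each a list of 5 numbers: the opening, from 0 (shut) to 1 (fully open), then the shift along the tool's x, y, z each as a share of 0.5 m, from -1 to 1, then the turn about the tool's z as a share of pi/2 rad, from -1 to 1. In form: [[claw, x, y, z, turn], ...]. A call has 1 to 8 rows; each row shifts and turns the commanded pose from where the row before left it, along the tool's axes as they then stand; what a row does not reach is not made up. A row lasts 1/10 s, in which the tool goes at most 50 mm and 8.59 degrees, less where a joint would pass 70% of its speed; a pose out of reach is approached as far as the arm can. A call with a number of a shift or a turn outside -1 to 1 is refused whole. A call with a gripper value outside its range is refused whole. The fingers move at their own pace and stop on an object; the grip force is fixed at half the most. Time passes only in rows, so rows that do not move let the fingers close. It gives the time, the measured TCP pose, the force, the opening and the grip force at its end, in the units of the state.
- bot.get_obs(): the state, without advancing time (a new reading comes with each control period).
- bot.capture(name): name is "scene" or "top" or "wrist"; returns (picture, depth): 400x640x3 uint8, red, green, blue; 400x640 float32, mm along the optical axis (not along the pixel's ray), 0 where there is no reading.
- bot.camera_params(name): a dict with "fov_y" (degrees; the focal length in pixels is half the picture's height over the tangent of half this angle, whatever the lens; pixels are square), "cx", "cy" (the principal point, pixels), "rvec" (rotation vector, rad) and "tvec" (3), from world to camera coordinates, as OpenCV has them. Camera axes: x right, y down, z forward; pixel columns grow to the right and rows downward; lengths in mm; the calibration is good to about 2 mm. A picture is of the moment at which its call begins: read the wrist's pose just before it. camera_params takes no time and is no camera call; for the wrist camera it gives the pose at the moment of the call.
- bot.close_job(): hands the job in; it is judged then, once.
The state is a dict: "time": time; "joint_positions": joint angles; "dq": joint speeds; "tau": joint torques, N m; "tool_pos": TCP position; "tcp_rot": TCP orientation; "contact_force": force on the tool from outside, world axes, zero at the start; "moment": the same for the moment, N m; "grip_width": finger opening in mm; "finger_force": force on a finger pad.
Only numpy, scipy, OpenCV 4.12 (cv2) and the standard library are available. Lean on these libraries where they do the work, as an engineer would, in place of code of your own. Each camera call takes 0.05 s, during which the arm holds its last target. There are 200 camera calls.

### The job

The starch spray can is lying on its side on the worktop. With a fingertip on the upper part of the can, never reaching down to its lower half, roll it over the worktop away from you (do not skid it along) until it lies still and straight between the two strips of blue tape, in the middle of the gap, then take your hand away. Do not pick the can up, and leave everything else where it is.

Things in the scene. Friction and masses are not known exactly. Their poses are not given: they have to be found in the camera images.
- can_mid (a point): middle of the body of the white starch spray can with blue bands and blue cap, on its axis, 27 mm above the worktop. Body: cylinder 54.4 mm in diameter, 166 mm long (83 mm to either side); the 44 mm wide cap makes it 196 mm in all; about 0.28 kg. It rolls freely, a slow push dies out in a few cm. z runs along the can to the cap (level); x and y turn as it rolls.
- bay: two parallel blue tape strips flat on the worktop, 14 x 140 mm each, 74 mm gap between. Origin on the worktop in the middle of the gap; y along the strips, x across them, away from the robot. The can starts on the robot's side, 85 to 145 mm short of the origin, opposite the strips and parallel to them within 2 degrees, so it only has to be rolled straight.
- candle: candle in a clear glass, 76 mm across, 90 mm high; a bystander, not to be moved; origin at the centre of its underside
- the_hand_balm: round grey pot of hand balm with a blue band, 69 mm across, 41 mm high; a bystander, not to be moved; origin at the centre of its underside
- tape: roll of masking tape lying flat, 98 mm across, 25 mm high; a bystander, not to be moved; origin at the centre of its underside
- spool_red: small wooden spool of red thread, standing, 30 mm across, 48 mm high; a bystander, not to be moved; origin at the centre of its underside

How it is judged (in metres and radians):
On the way:
1. the can has rolled over about half a turn (rolled, not skidded) (angle between can_mid's own y axis and vertical below 0.7 rad).
At the end, for the whole second after the job is handed in: The can lies at rest on the worktop with its axis within 10 mm of the middle of the gap between the tape strips (so that, lying straight, it covers neither strip), within 50 mm of their middle lengthwise and within 7 degrees of parallel to them (x of can_mid in the frame of bay between -0.01 and 0.01 m and y of can_mid in the frame of bay between -0.05 and 0.05 m and angle between the z axis of can_mid and the y axis of bay, either way round below 0.12 rad and height (world z) of can_mid between 0.022 and 0.032 m and linear speed of can below 0.01 m/s); the robot touches nothing.
It fails at once if the can is lifted (more than about 1 cm) or tipped up (height (world z) of can_mid above 0.038 m or angle between can_mid's own z axis and vertical below 1.3 rad or angle between can_mid's own z axis and vertical above 1.84 rad).
It fails at once if the fingers touch the can while their tips are down beside its lower half (grasp point under 45 mm, tips under about 26 mm above the worktop) (contact force between the fingers and can above 0.3 N and height (world z) of the grasp point below 0.045 m).
It fails at once if a bystander is moved more than 15 mm (distance of any of candle, the_hand_balm, tape, spool_red from where it was at the start of the episode above 0.015 m).
It also fails if it takes over 54 s, if anything falls off the work surface, if the arm or the gripper's body presses on something with over 40 N, if the wrist force passes 120 N, or if a joint passes its speed limit or range.

## Working session

There is one attempt and no reset: what is moved stays moved. The work goes in short steps, Python scripts to look and compute and a tool call to move; the robot and the scene stay as the last step left them, time stands still between calls to the robot, and variables do not carry over. Pictures are saved under pics/ and viewed, at most 10 in all, crops included, and the job is handed in when it is done.

Besides the shell and the picture viewer there is one more tool, called after ">>>" by a JSON object that holds its "method" and its "body". step_arm: Moves the arm, as the interface text tells. Shift numbers are shares of 0.5 m and turn numbers shares of pi/2 rad, none past 1 either way. Its arguments: {"type":"object","properties":{"deltas":{"type":"array","items":{"type":"array","items":{"type":"number","minimum":-1,"maximum":1}}}},"required":["deltas"]}

```bash
mkdir -p pics; ls
python3 - <<'E'
from plant import bot
import cv2,numpy as np
o=bot.get_obs();print(o['time'],o['tool_pos'],o['tcp_rot'],o['grip_width'])
for n in("top","scene"):
    p,d=bot.capture(n);cv2.imwrite(f"pics/{n}0.png",p[:,:,::-1]);np.savez(f"{n}0.npz",p=p,d=d);print(n,bot.camera_params(n))
E
```

```text
pics
0.0 [227.99129337 472.44130046 212.03206184] [-3.14005957e+00 -2.24548752e-04  2.69180897e+00] 91.90014860966826
top {'fov_y': 47.57334794260382, 'cx': 320.6992024702414, 'cy': 199.16478088979684, 'rvec': array([ 2.14245936, -2.15080421,  0.18661865]), 'tvec': array([-183.79890786,  556.13890973,  816.04592185])}
scene {'fov_y': 52.493058647045736, 'cx': 321.88030395648656, 'cy': 195.17022786060866, 'rvec': array([ 2.11915384, -1.32061532,  0.47000803]), 'tvec': array([-413.72940505,  367.51683656,  624.13840007])}
```

View pics/top0.png

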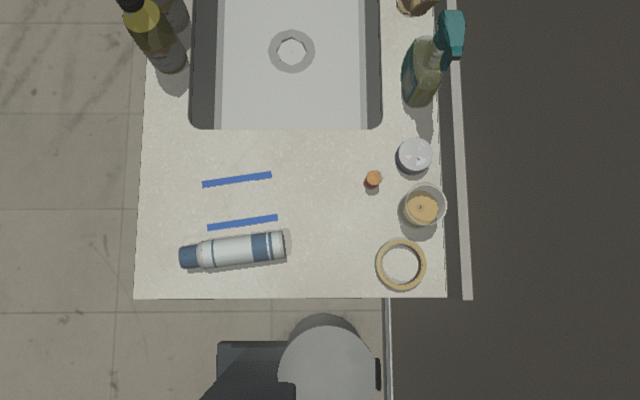

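View pics/scene0.png

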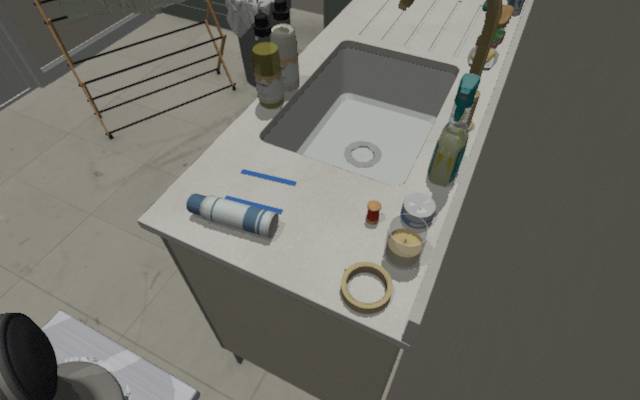

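The top view shows the can at pixels (180,257) cap to (285,246), and the strips at rows ~180 and ~222, columns 202–277. The bystanders are well to the right.

```bash
cat > h.py <<'E'
import cv2,numpy as np
from plant import bot
def cam(n):
    c=bot.camera_params(n);f=200/np.tan(np.radians(c['fov_y']/2));R=cv2.Rodrigues(c['rvec'])[0]
    return c,f,R,-R.T@c['tvec']
def rays(n,uv):
    c,f,R,C=cam(n);uv=np.atleast_2d(uv).astype(float)
    return C,np.c_[(uv[:,0]-c['cx'])/f,(uv[:,1]-c['cy'])/f,np.ones(len(uv))]@R
def plane(n,uv,z):
    C,r=rays(n,uv);return C+r*((z-C[2])/r[:,2])[:,None]
def bay(p,roi):
    h=cv2.cvtColor(p,cv2.COLOR_RGB2HSV);m=cv2.inRange(h,(100,140,60),(125,255,255))
    k=np.zeros_like(m);x0,y0,x1,y1=roi;k[y0:y1,x0:x1]=m[y0:y1,x0:x1]
    cs=[c for c in cv2.findContours(k,0,2)[0] if cv2.contourArea(c)>150]
    out=[]
    for c in cs:
        q=np.zeros_like(m);cv2.drawContours(q,[c],-1,255,-1);v,u=np.nonzero(q)
        w=plane("top",np.c_[u,v],0)[:,:2].astype(np.float32)
        r=cv2.minAreaRect(w);d=cv2.fitLine(w,2,0,.01,.01).ravel()[:2];out.append((w.mean(0),r[1],d*np.sign(d[1])))
    return out
def can(p,d,roi):
    x0,y0,x1,y1=roi;u,v=np.meshgrid(np.arange(x0,x1),np.arange(y0,y1));dd=d[y0:y1,x0:x1].ravel()
    C,r=rays("top",np.c_[u.ravel(),v.ravel()]);P=(C+r*dd[:,None])[dd>0]
    P=P[(P[:,2]>12)&(P[:,2]<75)];body=P[P[:,2]>0.0]
    w=P[:,:2].astype(np.float32);D=cv2.fitLine(w,2,0,.01,.01).ravel()[:2];D*=np.sign(D[1])
    N=np.array([D[1],-D[0]]);s=w@D;t=w@N
    lo,hi=np.percentile(s,[.3,99.7]);mid=lo+83   # cap at +y end
    k=(s>lo+8)&(s<lo+158)&(P[:,2]>33)
    A=np.c_[t[k],P[k,2],np.ones(k.sum())];b=-(t[k]**2+P[k,2]**2);a=np.linalg.lstsq(A,b,rcond=None)[0]
    tc,zc=-a[0]/2,-a[1]/2
    # direction from per-slice t centre on top
    return D*mid+N*tc,D,hi-lo,zc,np.sqrt(tc**2+zc**2-a[2]),P[:,2].max()
E
python3 - <<'E'
from h import *
z=np.load('top0.npz')
b=bay(z['p'],(190,165,290,231));print(b)
m=np.mean([i[0] for i in b],0);print("bay",m)
print(can(z['p'],z['d'],(165,222,300,280)))
E
```

```text
[]
bay nan
(array([461.02990494, -31.57611598]), array([-0.12867056,  0.9916874 ], dtype=float32), np.float64(193.61410835266113), np.float64(29.565885934513744), np.float64(25.581197905774967), np.float64(59.52807858725157))
  return _methods._mean(a, axis=axis, dtype=dtype,
  ret = ret.dtype.type(ret / rcount)
```

```bash
python3 - <<'E'
from h import *
z=np.load('top0.npz');h=cv2.cvtColor(z['p'],cv2.COLOR_RGB2HSV)
print(h[176:186,235],h[215:226,240])
E
sed -i 's/(100,140,60),(125,255,255)/(100,110,40),(125,255,255)/; s/>150\]/>80]/' h.py
python3 - <<'E'
from h import *
z=np.load('top0.npz')
b=bay(z['p'],(190,165,290,231));print(b)
m=np.mean([i[0] for i in b],0);print("bay",m)
c,D,*_=can(z['p'],z['d'],(165,222,300,280))
y=np.mean([i[2] for i in b],0);y/=np.linalg.norm(y);x=np.array([y[1],-y[0]]);print(y,x,"can in bay",(c-m)@x,(c-m)@y,np.degrees(np.arctan2(D@x,D@y)))
E
```

```text
[[108  81 163]
 [109 130 167]
 [109 127 167]
 [109 131 165]
 [109 130 165]
 [109 131 168]
 [110  85 165]
 [ 90   8 169]
 [ 30  20 188]
 [ 24  19 184]] [[ 25  16 189]
 [ 30  15 190]
 [ 28  17 191]
 [ 53   6 179]
 [109  76 172]
 [109 128 170]
 [108 134 167]
 [109 131 168]
 [108 132 168]
 [109 130 169]
 [108 119 159]]
[(array([517.48303 , -31.348024], dtype=float32), (11.652390480041504, 137.00599670410156), array([-0.14759243,  0.98904824], dtype=float32)), (array([604.4371 , -17.12278], dtype=float32), (11.670442581176758, 137.25450134277344), array([-0.1494778 ,  0.98876506], dtype=float32))]
bay [560.9601   -24.235401]
[-0.14853518  0.98890716] [0.98890716 0.14853518] can in bay -99.91202281050403 7.583861259577064 1.1492716
```

>>> {"method": "step_arm", "body": {"deltas": [[0.65,0,0,0,-0.09],[0.65,0,0,0,-0.09],[0.65,0,0,0,-0.09],[0.65,0,0,0,-0.09],[0.65,0,0,0,-0.021],[0.65,0,0,0,0]]}}

```text
time: 0.7
tool_pos: [228.1, 472.6, 212.4]
tcp_rot: [-3.141, -0.001, -2.993]
contact_force: [0.2, -0.5, 0.0]
grip_width: 59.8
finger_force: 0.0
```

>>> {"method": "step_arm", "body": {"deltas": [[0.65,-0.024,-0.082,0,0],[0.65,-0.024,-0.082,0,0],[0.65,-0.024,-0.082,0,0],[0.65,-0.024,-0.082,0,0],[0.65,-0.024,-0.082,0,0],[0.65,-0.024,-0.082,0,0],[0.65,-0.024,-0.082,0,0]]}}

```text
time: 1.4
tool_pos: [354.1, 199.8, 212.7]
tcp_rot: [3.141, 0.0, -2.994]
contact_force: [1.4, -0.1, -0.8]
grip_width: 59.6
finger_force: 0.0
```

>>> {"method": "step_arm", "body": {"deltas": [[0.65,-0.024,-0.082,0,0],[0.65,-0.024,-0.082,0,0],[0.65,-0.024,-0.082,0,0],[0.65,-0.024,-0.082,0,0],[0.65,-0.024,-0.082,0,0],[0.65,-0.024,-0.082,0,0],[0.65,0,0,0,0],[0.65,0,0,0,0]]}}

```text
time: 2.2
tool_pos: [461.3, -31.7, 212.2]
tcp_rot: [3.141, -0.001, -2.996]
contact_force: [0.8, 0.5, -0.0]
grip_width: 59.5
finger_force: 0.0
```

>>> {"method": "step_arm", "body": {"deltas": [[0.65,0,0,0.08,0],[0.65,0,0,0.08,0],[0.65,0,0,0.08,0],[0.65,0,0,0.03,0],[0.65,0,0,0,0],[0.65,0,0,0.008,0],[0.65,0,0,0.006,0],[0.65,0,0,0,0]]}}

```text
time: 3.0
tool_pos: [461.9, -31.0, 71.4]
tcp_rot: [-3.141, 0.001, -2.993]
contact_force: [0.2, 0.6, 0.9]
grip_width: 59.6
finger_force: 0.0
```

>>> {"method": "step_arm", "body": {"deltas": [[0.65,0,0,0.002,0],[0.65,0,0,0.002,0],[0.65,0,0,0.002,0],[0.65,0,0,0,0],[0.65,0,0,0,0]]}}

```text
time: 3.5
tool_pos: [461.5, -31.2, 67.7]
tcp_rot: [3.142, -0.0, -2.993]
contact_force: [-0.7, 0.4, 0.4]
grip_width: 59.9
finger_force: 0.0
```

>>> {"method": "step_arm", "body": {"deltas": [[0.65,0,0,0.002,0],[0.65,0,0,0.002,0],[0.65,0,0,0,0],[0.65,0,0,0,0]]}}

```text
time: 3.9
tool_pos: [461.5, -31.2, 65.7]
tcp_rot: [3.141, -0.0, -2.993]
contact_force: [-0.1, -0.3, -0.0]
grip_width: 59.8
finger_force: 0.0
```

>>> {"method": "step_arm", "body": {"deltas": [[0.65,0,0,0.002,0],[0.65,0,0,0,0],[0.65,0,0,0,0]]}}

```text
time: 4.2
tool_pos: [461.5, -31.2, 64.7]
tcp_rot: [3.142, -0.0, -2.993]
contact_force: [-0.0, -0.2, -0.4]
grip_width: 59.4
finger_force: 0.0
```

>>> {"method": "step_arm", "body": {"deltas": [[0.65,0,0,0.001,0],[0.65,0,0,0,0],[0.65,0,0,0,0]]}}

```text
time: 4.5
tool_pos: [461.5, -31.2, 64.2]
tcp_rot: [3.142, 0.0, -2.993]
contact_force: [0.3, -0.8, 1.0]
grip_width: 59.4
finger_force: 0.0
```

>>> {"method": "step_arm", "body": {"deltas": [[0.65,0,0,0.001,0],[0.65,0,0,0,0],[0.65,0,0,0,0]]}}

```text
time: 4.8
tool_pos: [461.5, -31.2, 63.7]
tcp_rot: [3.142, 0.0, -2.993]
contact_force: [-1.3, -0.2, 0.4]
grip_width: 59.4
finger_force: 0.0
```

>>> {"method": "step_arm", "body": {"deltas": [[0.65,0,0,0.001,0],[0.65,0,0,0,0],[0.65,0,0,0,0]]}}

```text
time: 5.1
tool_pos: [461.5, -31.2, 63.2]
tcp_rot: [3.141, 0.0, -2.993]
contact_force: [-0.2, -0.0, 0.3]
grip_width: 59.7
finger_force: 0.0
```

Run:
```python
from h import *
o=bot.get_obs();print(o['tool_pos'],o['contact_force'])
p,d=bot.capture("top");cv2.imwrite("pics/t1.png",cv2.resize(p[160:290,150:330,::-1],None,fx=4,fy=4))
p,d=bot.capture("wrist");cv2.imwrite("pics/w1.png",p[:,:,::-1])
p,d=bot.capture("scene");cv2.imwrite("pics/s1.png",cv2.resize(p[160:270,150:320,::-1],None,fx=4,fy=4))
```

```text
[461.47299814 -31.17802558  63.18351929] [-0.23332381 -0.02624399  0.34666296]
```

View pics/s1.png

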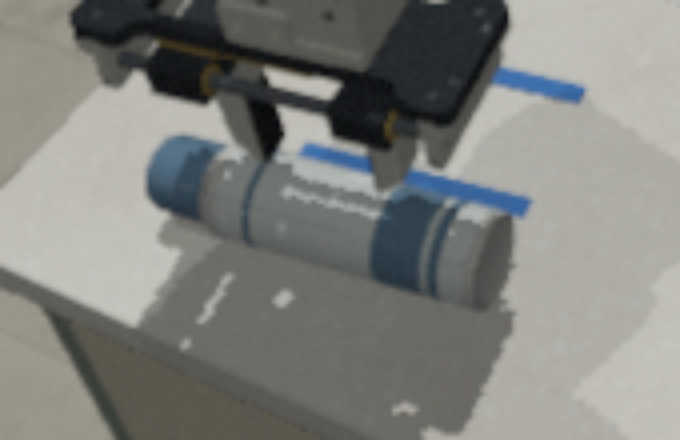

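View pics/w1.png

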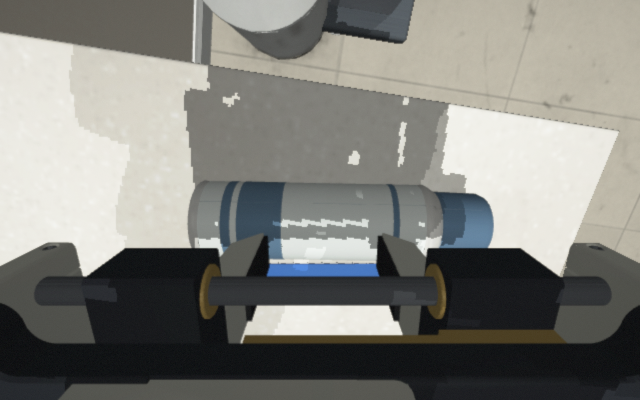

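The scene crop shows the fingers at or just over the far flank of the can. In the wrist view the can's silhouette rows are about 181 (near) to 262 (far), with the fingertips at about row 237–320. I'll check the axis from the silhouette bisector.

Run:
```python
from h import *
c,f,R,C=cam("wrist");m=np.array([561,-24.2]);x=np.array([.9889,.1485])
def proj(P):q=R@np.array(P)+c['tvec'];return (q[:2]/q[2]*f+[c['cx'],c['cy']]).round(1)
print("cam",C,"tip pts",[proj([461.5-.1485*s,-31.2+.989*s,52.2]) for s in(-30,0,30)],"predtop",proj([461,-31.6,54.4]))
for u in(320,345,300):
    _,r=rays("wrist",[[u,181],[u,262]])
    q=np.c_[r[:,:2]@x,r[:,2]];q/=np.linalg.norm(q,axis=1)[:,None];b=q.sum(0);half=np.arccos(q[0]@q[1])/2;b/=np.linalg.norm(b)
    C2=np.array([(C[:2]-m)@x,C[2]]);t=(27.2-C2[1])/b[1];print(u,"axis x in bay",C2[0]+t*b[0],"radius chk",t*np.sin(half))
print("tcp bay x",(np.array([461.5,-31.2])-m)@x)
# same check with initial top image: rows of can edges on body column
z=np.load('top0.npz');d=z['d'][222:280,165:300];
for u in(220,240,260):
    C,r=rays("top",np.c_[np.full(70,u),np.arange(215,285)]);P=C+r*z['d'][215:285,u][:,None]
    k=np.nonzero(P[:,2]>8)[0];q=np.c_[r[k[[0,-1]],:2]@x,r[k[[0,-1]],2]];q/=np.linalg.norm(q,axis=1)[:,None];b=q.sum(0);C2=np.array([(C[:2]-m)@x,C[2]]);t=(27.2-C2[1])/b[1];print(u,k[[0,-1]]+215,P[k].max(0)[2],C2[0]+t*b[0])
```

```text
cam [383.38630558 -42.93597543 234.66060267] tip pts [array([274.4, 234.9]), array([322.2, 235. ]), array([370., 235.])] predtop [321.7 235.6]
320 axis x in bay -99.16112100244744 radius chk 28.201657856484534
345 axis x in bay -99.17097436312666 radius chk 28.202490433885313
300 axis x in bay -99.15323867978375 radius chk 28.20099179643366
tcp bay x -99.43505
220 [239 266] 55.91928384442747 -99.02168997151375
240 [236 264] 56.11576253088981 -100.11733966016338
260 [233 261] 55.93862783972236 -100.28287221273793
```

The axis agrees (-99 mm in the bay frame, TCP directly above it). I'll keep descending to contact.

>>> {"method": "step_arm", "body": {"deltas": [[0.65,0,0,0.001,0],[0.65,0,0,0,0],[0.65,0,0,0,0]]}}

```text
time: 5.55
tool_pos: [461.5, -31.2, 62.7]
tcp_rot: [3.142, 0.0, -2.993]
contact_force: [-0.3, 0.4, -0.2]
grip_width: 59.8
finger_force: 0.0
```

>>> {"method": "step_arm", "body": {"deltas": [[0.65,0,0,0.001,0],[0.65,0,0,0,0],[0.65,0,0,0,0]]}}

```text
time: 5.85
tool_pos: [461.5, -31.2, 62.2]
tcp_rot: [3.142, 0.0, -2.993]
contact_force: [0.4, 0.7, -0.7]
grip_width: 59.5
finger_force: 0.0
```

>>> {"method": "step_arm", "body": {"deltas": [[0.65,0,0,0.001,0],[0.65,0,0,0,0],[0.65,0,0,0,0]]}}

```text
time: 6.15
tool_pos: [461.5, -31.2, 61.7]
tcp_rot: [3.141, -0.0, -2.993]
contact_force: [-0.5, -0.1, -0.8]
grip_width: 59.7
finger_force: 0.0
```

>>> {"method": "step_arm", "body": {"deltas": [[0.65,0,0,0.001,0],[0.65,0,0,0,0],[0.65,0,0,0,0]]}}

```text
time: 6.45
tool_pos: [461.5, -31.2, 61.2]
tcp_rot: [3.142, 0.0, -2.993]
contact_force: [-1.3, 0.1, -0.2]
grip_width: 59.5
finger_force: 0.0
```

Run:
```python
from h import *
o=bot.get_obs();print(o['tool_pos'],o['contact_force'])
p,d=bot.capture("wrist");np.savez('w2.npz',p=p,d=d)
C,r=rays("wrist",np.c_[np.full(400,325),np.arange(400)]);P=C+r*d[:,325][:,None]
m=np.array([561,-24.2]);x=np.array([.9889,.1485])
for i in range(176,270,4):print(i,((P[i,:2]-m)@x).round(1),P[i,2].round(1))
for u in (258,264,268,275,400,392,385):
  print(u,[(v,d[v,u].round(0)) for v in range(215,262,6)])
cv2.imwrite("pics/w2.png",cv2.resize(p[160:340,200:460,::-1],None,fx=3,fy=3))
```

```text
[461.49840955 -31.20013029  61.20440064] [-1.31160703  0.08056914 -0.20523905]
176 -125.9 -0.5
180 -122.6 -1.1
184 -125.7 23.5
188 -125.3 32.9
192 -123.6 36.5
196 -121.9 39.8
200 -120.2 42.9
204 -118.1 44.7
208 -116.3 47.3
212 -114.1 48.5
216 -112.1 50.2
220 -109.7 50.9
224 -107.5 52.0
228 -105.5 53.6
232 -102.6 52.8
236 -100.1 53.2
240 -97.5 53.5
244 -94.4 52.6
248 -91.7 52.6
252 -87.8 50.5
256 -84.3 49.2
260 -79.0 44.6
264 -51.1 -1.3
268 -47.6 -0.9
258 [(215, np.float32(194.0)), (221, np.float32(192.0)), (227, np.float32(192.0)), (233, np.float32(193.0)), (239, np.float32(163.0)), (245, np.float32(157.0)), (251, np.float32(153.0)), (257, np.float32(146.0))]
264 [(215, np.float32(194.0)), (221, np.float32(193.0)), (227, np.float32(194.0)), (233, np.float32(194.0)), (239, np.float32(167.0)), (245, np.float32(160.0)), (251, np.float32(161.0)), (257, np.float32(162.0))]
268 [(215, np.float32(193.0)), (221, np.float32(192.0)), (227, np.float32(193.0)), (233, np.float32(193.0)), (239, np.float32(195.0)), (245, np.float32(173.0)), (251, np.float32(173.0)), (257, np.float32(172.0))]
275 [(215, np.float32(194.0)), (221, np.float32(193.0)), (227, np.float32(193.0)), (233, np.float32(193.0)), (239, np.float32(195.0)), (245, np.float32(197.0)), (251, np.float32(200.0)), (257, np.float32(205.0))]
400 [(215, np.float32(194.0)), (221, np.float32(194.0)), (227, np.float32(193.0)), (233, np.float32(194.0)), (239, np.float32(164.0)), (245, np.float32(156.0)), (251, np.float32(149.0)), (257, np.float32(143.0))]
392 [(215, np.float32(194.0)), (221, np.float32(194.0)), (227, np.float32(194.0)), (233, np.float32(194.0)), (239, np.float32(163.0)), (245, np.float32(155.0)), (251, np.float32(150.0)), (257, np.float32(145.0))]
385 [(215, np.float32(194.0)), (221, np.float32(194.0)), (227, np.float32(192.0)), (233, np.float32(193.0)), (239, np.float32(164.0)), (245, np.float32(160.0)), (251, np.float32(152.0)), (257, np.float32(150.0))]
```

View pics/w2.png

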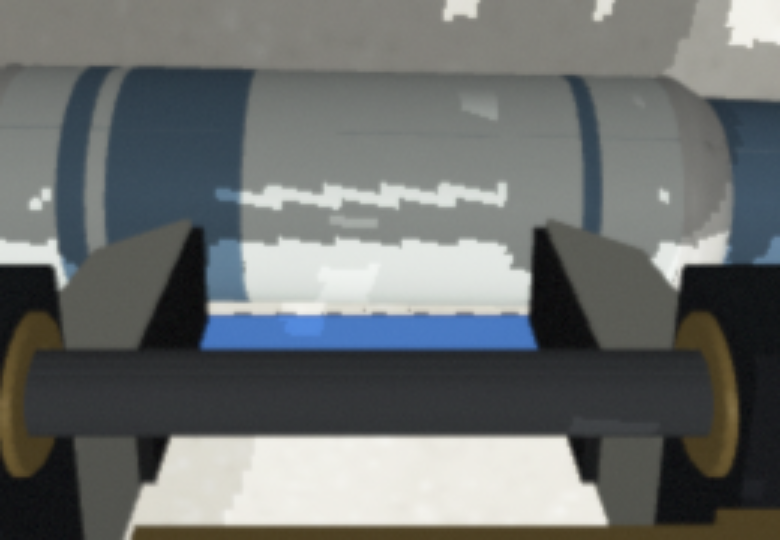

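Run:
```python
from h import *
z=np.load('w2.npz');d=z['d'];m=np.array([561,-24.2]);x=np.array([.9889,.1485])
for u in(250,258,262,266,268,380,383,385,392,400):
  C,r=rays("wrist",np.c_[np.full(40,u),np.arange(226,266)]);P=C+r*d[226:266,u][:,None]
  k=[i for i in range(40) if d[226+i,u]<178][:3];print(u,[(226+i,((P[i,:2]-m)@x).round(1),P[i,2].round(1)) for i in k])
```

```text
250 [(237, np.float64(-111.5), np.float64(80.7)), (238, np.float64(-111.5), np.float64(82.1)), (239, np.float64(-111.2), np.float64(82.5))]
258 [(234, np.float64(-110.8), np.float64(75.1)), (235, np.float64(-111.1), np.float64(77.3)), (236, np.float64(-111.2), np.float64(78.7))]
262 [(233, np.float64(-111.2), np.float64(74.7)), (234, np.float64(-111.4), np.float64(76.5)), (235, np.float64(-111.3), np.float64(77.7))]
266 [(236, np.float64(-109.6), np.float64(75.0)), (237, np.float64(-110.1), np.float64(77.6)), (238, np.float64(-109.8), np.float64(78.2))]
268 [(243, np.float64(-105.0), np.float64(74.0)), (244, np.float64(-104.5), np.float64(74.4)), (245, np.float64(-104.0), np.float64(74.5))]
380 [(236, np.float64(-109.9), np.float64(75.7)), (237, np.float64(-109.9), np.float64(77.1)), (238, np.float64(-109.7), np.float64(77.8))]
383 [(233, np.float64(-111.3), np.float64(74.8)), (234, np.float64(-111.4), np.float64(76.5)), (235, np.float64(-111.2), np.float64(77.2))]
385 [(234, np.float64(-111.4), np.float64(76.4)), (235, np.float64(-111.2), np.float64(77.3)), (236, np.float64(-111.6), np.float64(79.5))]
392 [(236, np.float64(-111.7), np.float64(79.9)), (237, np.float64(-110.9), np.float64(79.2)), (238, np.float64(-110.9), np.float64(80.6))]
400 [(239, np.float64(-111.0), np.float64(82.1)), (240, np.float64(-111.0), np.float64(83.3)), (241, np.float64(-111.2), np.float64(84.9))]
```

Run:
```python
from h import *
c,f,R,C=cam("scene")
def proj(P):q=R@np.array(P)+c['tvec'];return (q[:2]/q[2]*f+[c['cx'],c['cy']]).round(1)
for s in(-30,-42,30):
  for z in(50,62,74):print(s,z,(proj([461.5-.1485*s-9,-31.2+.989*s-1.5,z])-[150,160])*4)
p,d=bot.capture("scene");cv2.imwrite("pics/s2.png",cv2.resize(p[180:240,190:290,::-1],None,fx=8,fy=8,interpolation=cv2.INTER_CUBIC))
```

```text
-30 50 [384.  223.2]
-30 62 [380.4 208.8]
-30 74 [376.8 194. ]
-42 50 [405.6 228.8]
-42 62 [402.  214.4]
-42 74 [398.4 199.6]
30 50 [278.4 195.6]
30 62 [274.  181.2]
30 74 [268.8 166.4]
```

Both cameras put the tips about 13 mm above the reported TCP height rather than 11 mm below, so there is no contact yet. They may retract when open. I'll raise the arm, shut the gripper and measure.

>>> {"method": "step_arm", "body": {"deltas": [[0,0,0,-0.04,0],[0,0,0,0,0],[0,0,0,0,0],[0,0,0,0,0],[0,0,0,0,0],[0,0,0,0,0],[0,0,0,0,0],[0,0,0,0,0]]}}

```text
time: 7.35
tool_pos: [461.4, -31.2, 81.1]
tcp_rot: [3.141, -0.0, -2.993]
contact_force: [-0.4, -0.8, -0.5]
grip_width: 2.0
finger_force: 0.0
```

Run:
```python
from h import *
o=bot.get_obs();print(o['tool_pos'],o['contact_force'],o['grip_width'])
p,d=bot.capture("wrist");np.savez('w3.npz',p=p,d=d);cv2.imwrite("pics/w3.png",p[:,:,::-1])
m=np.array([561,-24.2]);x=np.array([.9889,.1485]);C,r=rays("wrist",np.c_[np.tile(np.arange(640),400),np.repeat(np.arange(400),640)])
P=C+r*d.ravel()[:,None];X=(P[:,:2]-m)@x;Z=P[:,2].reshape(400,640);X=X.reshape(400,640)
for u in range(270,376,8):
  k=[v for v in range(200,300) if -114<X[v,u]<-84 and Z[v,u]>62];print(u,k and (k[0],Z[k[0],u].round(1),X[k[0],u].round(1)))
```

```text
[461.43030162 -31.16920375  81.06149036] [-0.37957422 -0.80727736 -0.49451142] 1.9941798110762665
270 []
278 []
286 []
294 (241, np.float64(104.4), np.float64(-111.0))
302 (238, np.float64(100.8), np.float64(-111.0))
310 (235, np.float64(97.6), np.float64(-111.4))
318 (236, np.float64(95.0), np.float64(-109.7))
326 (236, np.float64(95.3), np.float64(-109.8))
334 (235, np.float64(97.5), np.float64(-111.3))
342 (238, np.float64(101.5), np.float64(-111.4))
350 (241, np.float64(106.1), np.float64(-111.8))
358 (246, np.float64(110.5), np.float64(-111.1))
366 []
374 []
```

View pics/w3.png

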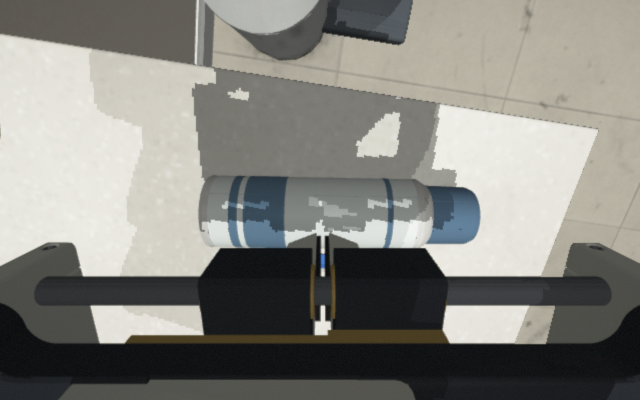

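Tips don't retract when shut, so they really are about 24 mm higher than stated. I expect contact near TCP 41 and will descend with force checks, not going below 39.

>>> {"method": "step_arm", "body": {"deltas": [[0.65,0,0,0,0],[0.65,0,0,0,0],[0.65,0,0,0,0],[0.65,0,0,0,0],[0.65,0,0,0.02,0],[0.65,0,0,0.02,0],[0.65,0,0,0.01,0],[0.65,0,0,0,0]]}}

```text
time: 8.2
tool_pos: [460.7, -31.0, 55.0]
tcp_rot: [3.141, -0.002, -2.993]
contact_force: [0.1, -0.2, -0.2]
grip_width: 57.8
finger_force: 0.0
```

>>> {"method": "step_arm", "body": {"deltas": [[0.65,0,0,0.002,0],[0.65,0,0,0.002,0],[0.65,0,0,0,0],[0.65,0,0,0,0]]}}

```text
time: 8.6
tool_pos: [461.6, -31.2, 54.4]
tcp_rot: [-3.142, 0.0, -2.993]
contact_force: [1.0, -0.9, 0.3]
grip_width: 59.7
finger_force: 0.0
```

>>> {"method": "step_arm", "body": {"deltas": [[0.65,0,0,0.002,0],[0.65,0,0,0.002,0],[0.65,0,0,0.002,0],[0.65,0,0,0,0],[0.65,0,0,0,0]]}}

```text
time: 9.1
tool_pos: [461.5, -31.2, 51.2]
tcp_rot: [3.141, -0.0, -2.993]
contact_force: [-0.4, -0.5, -0.1]
grip_width: 60.0
finger_force: 0.0
```

>>> {"method": "step_arm", "body": {"deltas": [[0.65,0,0,0.002,0],[0.65,0,0,0.002,0],[0.65,0,0,0.002,0],[0.65,0,0,0,0],[0.65,0,0,0,0]]}}

```text
time: 9.6
tool_pos: [461.5, -31.2, 48.2]
tcp_rot: [3.141, -0.0, -2.993]
contact_force: [0.9, -0.4, 0.1]
grip_width: 59.6
finger_force: 0.0
```

```bash
cat > look.py <<'E'
from h import *
o=bot.get_obs();print(o['tool_pos'].round(1),o['contact_force'].round(1))
p,d=bot.capture("wrist");np.savez('w4.npz',p=p,d=d);cv2.imwrite("pics/w4.png",p[:,:,::-1])
m=np.array([561,-24.2]);x=np.array([.9889,.1485]);C,r=rays("wrist",np.c_[np.tile(np.arange(640),400),np.repeat(np.arange(400),640)])
P=C+r*d.ravel()[:,None];X=((P[:,:2]-m)@x).reshape(400,640);Z=P[:,2].reshape(400,640)
for u in (300,325,345):
  v=np.arange(400);k=(Z[:,u]>30)&(Z[:,u]<60)&(d[:,u]>150);t,zz=X[k,u],Z[k,u];a=np.linalg.lstsq(np.c_[t,zz,np.ones(k.sum())],-(t*t+zz*zz),rcond=None)[0];print("can axis",-a[0]/2,-a[1]/2,zz.max())
tx=(o['tool_pos'][:2]-m)@x
for u in (250,256,262,266,380,384,390,396):
  k=[v for v in range(200,300) if tx-13<X[v,u]<tx-8 and Z[v,u]>tx*0+o['tool_pos'][2]-15 and d[v,u]<180];print(u,k and (k[0],Z[k[0],u].round(1),X[k[0],u].round(1)))
E
python3 look.py
```

```text
[461.5 -31.2  48.2] [ 0.9 -0.4  0.1]
can axis -99.7216696473719 27.34135673699859 54.274466926290586
can axis -99.47654900479941 27.54416409464784 54.56775861691267
can axis -99.31141638221138 27.225838019345154 54.28941967967498
250 (229, np.float64(52.9), np.float64(-109.9))
256 (227, np.float64(52.8), np.float64(-111.1))
262 (233, np.float64(62.5), np.float64(-111.5))
266 (231, np.float64(53.1), np.float64(-108.8))
380 (236, np.float64(61.9), np.float64(-109.5))
384 (232, np.float64(53.7), np.float64(-108.4))
390 (231, np.float64(52.8), np.float64(-108.7))
396 (237, np.float64(67.3), np.float64(-111.3))
```

>>> {"method": "step_arm", "body": {"deltas": [[0.65,0,0,0.004,0],[0.65,0,0,0.004,0],[0.65,0,0,0.003,0],[0.65,0,0,0,0],[0.65,0,0,0,0]]}}

```text
time: 10.15
tool_pos: [461.5, -31.2, 42.6]
tcp_rot: [3.141, -0.0, -2.993]
contact_force: [0.1, -0.2, -0.5]
grip_width: 59.4
finger_force: 0.0
```

>>> {"method": "step_arm", "body": {"deltas": [[0.65,0,0,0.001,0],[0.65,0,0,0,0],[0.65,0,0,0,0]]}}

```text
time: 10.45
tool_pos: [461.5, -31.2, 42.2]
tcp_rot: [3.142, 0.0, -2.993]
contact_force: [0.0, -0.5, -0.1]
grip_width: 60.0
finger_force: 0.0
```

>>> {"method": "step_arm", "body": {"deltas": [[0.65,0,0,0.001,0],[0.65,0,0,0,0],[0.65,0,0,0,0]]}}

```text
time: 10.75
tool_pos: [461.5, -31.2, 41.7]
tcp_rot: [3.142, 0.0, -2.993]
contact_force: [1.5, 0.5, -0.3]
grip_width: 59.5
finger_force: 0.0
```

>>> {"method": "step_arm", "body": {"deltas": [[0.65,0,0,0.001,0],[0.65,0,0,0,0],[0.65,0,0,0,0]]}}

```text
time: 11.05
tool_pos: [461.5, -31.2, 41.2]
tcp_rot: [3.141, 0.0, -2.993]
contact_force: [0.3, -0.7, 0.2]
grip_width: 59.3
finger_force: 0.0
```

>>> {"method": "step_arm", "body": {"deltas": [[0.65,0,0,0.001,0],[0.65,0,0,0,0],[0.65,0,0,0,0]]}}

```text
time: 11.35
tool_pos: [461.5, -31.2, 40.7]
tcp_rot: [3.142, 0.0, -2.993]
contact_force: [-0.0, 0.5, 0.3]
grip_width: 59.7
finger_force: 0.0
```

```bash
python3 look.py
```

```text
[461.5 -31.2  40.7] [-0.   0.5  0.3]
can axis -99.2580618293258 26.534605022324456 54.30373810854692
can axis -99.35805668852491 26.833621899957336 54.52142644984633
can axis -99.04541983285971 26.811514216747476 54.550407552571585
250 (228, np.float64(49.9), np.float64(-112.4))
256 (229, np.float64(50.8), np.float64(-112.1))
262 (228, np.float64(49.9), np.float64(-112.4))
266 (228, np.float64(49.2), np.float64(-112.1))
380 (229, np.float64(51.4), np.float64(-112.4))
384 (228, np.float64(48.8), np.float64(-112.0))
390 (229, np.float64(49.6), np.float64(-111.7))
396 (228, np.float64(49.6), np.float64(-112.3))
```

>>> {"method": "step_arm", "body": {"deltas": [[0.65,0,0,0.001,0],[0.65,0,0,0,0],[0.65,0,0,0,0]]}}

```text
time: 11.7
tool_pos: [461.8, -31.2, 40.5]
tcp_rot: [-3.141, 0.001, -2.993]
contact_force: [0.9, 0.8, 4.5]
grip_width: 59.8
finger_force: 2.3
```

>>> {"method": "step_arm", "body": {"deltas": [[0.65,0,0,0.001,0],[0.65,0,0,0,0],[0.65,0,0,0,0]]}}

```text
time: 12.0
tool_pos: [462.2, -31.1, 40.4]
tcp_rot: [-3.141, 0.002, -2.993]
contact_force: [0.5, 2.0, 8.2]
grip_width: 59.6
finger_force: 4.2
```

>>> {"method": "step_arm", "body": {"deltas": [[0.65,0,0,0.001,0],[0.65,0,0,0,0],[0.65,0,0,0,0]]}}

```text
time: 12.3
tool_pos: [462.6, -31.1, 40.3]
tcp_rot: [-3.141, 0.003, -2.993]
contact_force: [0.6, 2.7, 12.5]
grip_width: 59.7
finger_force: 6.1
```

Contact at 12 N. Now roll forward gently.

>>> {"method": "step_arm", "body": {"deltas": [[0.65,-0.002,0,0,0],[0.65,-0.004,0,0,0],[0.65,-0.006,0,0,0],[0.65,-0.008,0,0,0],[0.65,-0.008,0,0,0],[0.65,-0.006,0,0,0],[0.65,-0.004,0,0,0],[0.65,-0.002,0,0,0]]}}

```text
time: 13.1
tool_pos: [482.6, -28.5, 40.3]
tcp_rot: [-3.141, 0.003, -2.993]
contact_force: [0.2, -0.1, 10.3]
grip_width: 59.6
finger_force: 5.2
```

```bash
python3 look.py | head -4
```

```text
[482.6 -28.5  40.3] [ 0.2 -0.1 10.3]
can axis -88.83132130523053 26.699986144673048 54.05124457835001
can axis -88.54543157742168 26.79573453656739 54.85502451025914
can axis -88.4950631144552 26.922896404129972 54.220697183742175
```

>>> {"method": "step_arm", "body": {"deltas": [[0.65,-0.006,0,0,0],[0.65,-0.01,0,0,0],[0.65,-0.01,0,0,0],[0.65,-0.01,0,0,0],[0.65,-0.01,0,0,0],[0.65,-0.01,0,0,0],[0.65,-0.01,0,0,0],[0.65,-0.006,0,0,0]]}}

```text
time: 13.95
tool_pos: [517.2, -22.7, 39.0]
tcp_rot: [3.141, -0.0, -2.993]
contact_force: [0.4, 0.5, 0.5]
grip_width: 59.7
finger_force: 0.0
```

>>> {"method": "step_arm", "body": {"deltas": [[0.65,-0.006,0,0,0],[0.65,-0.01,0,0,0],[0.65,-0.01,0,0,0],[0.65,-0.01,0,0,0],[0.65,-0.01,0,0,0],[0.65,-0.01,0,0,0],[0.65,-0.01,0,0,0],[0.65,-0.006,0,0,0]]}}

```text
time: 14.75
tool_pos: [553.0, -17.5, 39.2]
tcp_rot: [3.142, 0.0, -2.993]
contact_force: [0.3, 0.5, 0.6]
grip_width: 59.3
finger_force: 0.0
```

```bash
python3 look.py | head -4
```

```text
[553.  -17.5  39.2] [0.3 0.5 0.6]
can axis -75.15847806099518 27.063093344204873 54.6601532821409
can axis -74.6697710067957 27.199776219966957 54.3706459949567
can axis -74.60790988718867 26.849122285131735 54.256391185591525
```

The finger travels twice as fast as the can, so it ran off the front of it after about 10 mm of relative travel. Each stroke is limited by the ~23 mm finger width, so I'll use several strokes from about -9 to +9 mm relative.

>>> {"method": "step_arm", "body": {"deltas": [[0.65,0,0,-0.04,0],[0.65,0.05,0,0,0],[0.65,0.08,0,0,0],[0.65,0.024,0,0,0],[0.65,0,0,0.03,0],[0.65,0,0,0.01,0],[0.65,0,0,0,0],[0.65,0,0,0,0]]}}

```text
time: 15.6
tool_pos: [477.6, -28.8, 40.3]
tcp_rot: [-3.141, 0.002, -2.993]
contact_force: [-1.1, 2.1, 8.5]
grip_width: 59.6
finger_force: 4.2
```

>>> {"method": "step_arm", "body": {"deltas": [[0.65,-0.004,0,0,0],[0.65,-0.01,0,0,0],[0.65,-0.012,0,0,0],[0.65,-0.012,0,0,0],[0.65,-0.012,0,0,0],[0.65,-0.012,0,0,0],[0.65,-0.008,0,0,0],[0.65,-0.004,0,0,0]]}}

```text
time: 16.4
tool_pos: [514.8, -23.8, 40.4]
tcp_rot: [-3.14, 0.003, -2.993]
contact_force: [-0.5, -0.6, 8.3]
grip_width: 59.6
finger_force: 4.0
```

```bash
python3 look.py | head -4
```

```text
[514.8 -23.8  40.4] [-0.5 -0.6  8.3]
can axis -55.42734753204781 26.702259051743148 53.79293191610441
can axis -55.20759184194373 27.400211383848635 54.40875937429283
can axis -54.75911948900823 26.798988297020415 54.717420858083216
```

>>> {"method": "step_arm", "body": {"deltas": [[0.65,0,0,-0.04,0],[0.65,0.038,0,0,0],[0.65,0,0,0,0],[0.65,0,0,0.03,0],[0.65,0,0,0.01,0],[0.65,0,0,0,0],[0.65,0,0,0,0]]}}

```text
time: 17.15
tool_pos: [496.0, -26.1, 40.3]
tcp_rot: [-3.141, 0.003, -2.993]
contact_force: [0.3, 1.5, 10.0]
grip_width: 59.9
finger_force: 5.3
```

>>> {"method": "step_arm", "body": {"deltas": [[0.65,-0.004,0,0,0],[0.65,-0.01,0,0,0],[0.65,-0.012,0,0,0],[0.65,-0.012,0,0,0],[0.65,-0.012,0,0,0],[0.65,-0.012,0,0,0],[0.65,-0.008,0,0,0],[0.65,-0.004,0,0,0]]}}

```text
time: 17.95
tool_pos: [532.9, -21.2, 40.2]
tcp_rot: [-3.14, 0.003, -2.993]
contact_force: [0.2, -1.8, 8.6]
grip_width: 59.7
finger_force: 4.2
```

```bash
python3 look.py | head -4
```

```text
[532.9 -21.2  40.2] [ 0.2 -1.8  8.6]
can axis -38.90306180224816 26.64696672023168 54.48781028861086
can axis -38.825865410907895 27.258257676005723 54.30294575927206
can axis -38.53559160098381 27.415509468762764 54.075008654433276
```

>>> {"method": "step_arm", "body": {"deltas": [[0.65,0,0,-0.04,0],[0.65,0.042,0,0,0],[0.65,0,0,0,0],[0.65,0,0,0.03,0],[0.65,0,0,0.01,0],[0.65,0,0,0,0],[0.65,0,0,0,0]]}}

```text
time: 18.7
tool_pos: [512.0, -23.7, 40.3]
tcp_rot: [-3.141, 0.003, -2.993]
contact_force: [0.3, 2.0, 11.3]
grip_width: 59.8
finger_force: 5.4
```

>>> {"method": "step_arm", "body": {"deltas": [[0.65,-0.004,0,0,0],[0.65,-0.01,0,0,0],[0.65,-0.012,0,0,0],[0.65,-0.012,0,0,0],[0.65,-0.012,0,0,0],[0.65,-0.012,0,0,0],[0.65,-0.006,0,0,0],[0.65,-0.002,0,0,0]]}}

```text
time: 19.5
tool_pos: [547.0, -19.1, 40.3]
tcp_rot: [-3.14, 0.003, -2.993]
contact_force: [0.1, -1.6, 10.3]
grip_width: 59.9
finger_force: 4.9
```

```bash
python3 look.py | head -4
```

```text
[547.  -19.1  40.3] [ 0.1 -1.6 10.3]
can axis -24.088236613444305 27.171859703251897 54.20801703913287
can axis -23.866235476806473 27.21199179178638 54.13594368041245
can axis -23.501662089452896 27.028003628503956 54.13567511367367
```

>>> {"method": "step_arm", "body": {"deltas": [[0.65,0,0,-0.04,0],[0.65,0.042,0,0,0],[0.65,0,0,0,0],[0.65,0,0,0.03,0],[0.65,0,0,0.01,0],[0.65,0,0,0,0],[0.65,0,0,0,0]]}}

```text
time: 20.25
tool_pos: [525.9, -21.6, 40.3]
tcp_rot: [-3.141, 0.003, -2.993]
contact_force: [-0.9, 1.2, 11.3]
grip_width: 59.9
finger_force: 5.3
```

>>> {"method": "step_arm", "body": {"deltas": [[0.65,-0.004,0,0,0],[0.65,-0.01,0,0,0],[0.65,-0.012,0,0,0],[0.65,-0.012,0,0,0],[0.65,-0.012,0,0,0],[0.65,-0.012,0,0,0],[0.65,-0.006,0,0,0],[0.65,-0.002,0,0,0]]}}

```text
time: 21.05
tool_pos: [561.0, -17.0, 40.4]
tcp_rot: [-3.14, 0.004, -2.993]
contact_force: [1.4, -1.4, 10.5]
grip_width: 59.3
finger_force: 5.2
```

>>> {"method": "step_arm", "body": {"deltas": [[0.65,0,0,0,0],[0.65,0,0,-0.002,0],[0.65,0,0,-0.002,0],[0.65,0,0,-0.006,0],[0.65,0,0,-0.04,0],[0.65,0,0,0,0],[0.65,0,0,0,0]]}}

```text
time: 21.75
tool_pos: [558.5, -16.6, 64.1]
tcp_rot: [3.142, 0.0, -2.993]
contact_force: [-0.4, 0.5, -0.5]
grip_width: 59.6
finger_force: 0.0
```

```bash
python3 look.py | head -4
```

```text
[558.5 -16.6  64.1] [-0.4  0.5 -0.5]
can axis -10.02596901324237 27.158018875295543 54.28820427680421
can axis -9.667835219970481 26.71500488229528 54.098032359071254
can axis -9.626072989638676 26.86591768582969 53.6477811009388
```

>>> {"method": "step_arm", "body": {"deltas": [[0.65,0.028,0,0,0],[0.65,0,0,0,0],[0.65,0,0,0.03,0],[0.65,0,0,0.01,0],[0.65,0,0,0.01,0],[0.65,0,0,0,0],[0.65,0,0,0,0]]}}

```text
time: 22.5
tool_pos: [546.1, -18.5, 40.4]
tcp_rot: [-3.141, 0.003, -2.993]
contact_force: [0.0, 1.4, 8.7]
grip_width: 59.4
finger_force: 4.0
```

>>> {"method": "step_arm", "body": {"deltas": [[0.65,-0.002,0,0,0],[0.65,-0.006,0,0,0],[0.65,-0.008,0,0,0],[0.65,-0.008,0,0,0],[0.65,-0.008,0,0,0],[0.65,-0.008,0,0,0],[0.65,-0.006,0,0,0],[0.65,-0.002,0,0,0]]}}

```text
time: 23.3
tool_pos: [570.0, -15.3, 40.5]
tcp_rot: [-3.141, 0.003, -2.993]
contact_force: [0.5, 0.1, 8.3]
grip_width: 59.7
finger_force: 4.1
```

>>> {"method": "step_arm", "body": {"deltas": [[0.65,0,0,0,0],[0.65,0,0,-0.002,0],[0.65,0,0,-0.002,0],[0.65,0,0,-0.006,0],[0.65,0,0,-0.04,0],[0.65,0,0,0,0],[0.65,0,0,0,0]]}}

```text
time: 24.0
tool_pos: [568.4, -15.2, 64.2]
tcp_rot: [-3.141, 0.001, -2.993]
contact_force: [-1.0, -0.1, 0.2]
grip_width: 59.8
finger_force: 0.0
```

```bash
python3 look.py | head -4
```

```text
[568.4 -15.2  64.2] [-1.  -0.1  0.2]
can axis 2.5522173918011286 26.835580513333294 53.95098670697564
can axis 2.8542087902412114 26.633307758489597 53.982999460567555
can axis 3.179504331395759 26.555409340020486 53.84050074016821
```

>>> {"method": "step_arm", "body": {"deltas": [[0.65,0,0,-0.08,0],[0.65,0,0,-0.08,0],[0.65,0,0,-0.08,0],[0.65,0,0.09,0,0],[0.65,0,0.09,0,0],[0.65,0,0.09,0,0],[0.65,0,0.09,0,0],[0.65,0,0.09,0,0]]}}

```text
time: 24.85
tool_pos: [534.1, 208.9, 183.3]
tcp_rot: [-3.142, -0.001, -2.993]
contact_force: [0.5, 0.2, -0.4]
grip_width: 59.5
finger_force: 0.0
```

>>> {"method": "step_arm", "body": {"deltas": [[0.65,0.03,0.09,0,0],[0.65,0.03,0.09,0,0],[0.65,0.03,0.09,0,0],[0.65,0,0,0,0],[0.65,0,0,0,0]]}}

```text
time: 25.35
tool_pos: [469.6, 334.7, 183.3]
tcp_rot: [-3.141, -0.001, -2.99]
contact_force: [-0.2, -0.4, 0.2]
grip_width: 59.4
finger_force: 0.0
```

Run:
```python
from h import *
p,d=bot.capture("top");cv2.imwrite("pics/t3.png",p[:,:,::-1])
m=np.array([561,-24.2]);y=np.array([-.1485,.9889]);x=np.array([.9889,.1485])
c,D,*r=can(p,d,(155,165,310,235));print((c-m)@x,(c-m)@y,np.degrees(np.arctan2(D@x,D@y)),r)
```

```text
2.4259032546529458 5.498723448820533 1.2388364355262333 [np.float64(193.0620280284882), np.float64(29.698277370136566), np.float64(25.445571402697354), np.float64(58.62403204269674)]
```

View pics/t3.png

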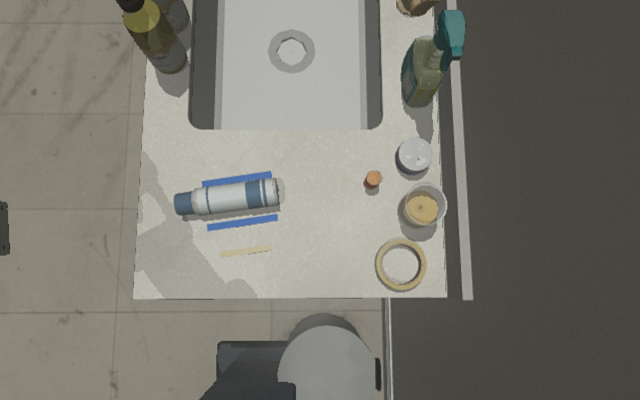

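The can lies between the strips around pixel (228,197), parallel to them and 2.4 mm from the middle. The bystanders are where they were. Handing in.

```bash
python3 -c "
from plant import bot
print(bot.close_job())"
```

```text
the job is handed in; nothing more can be done
None
```

The can has been rolled about 102 mm, just over half a turn, and lies at rest between the tape strips: measured 2.4 mm off the middle of the gap, 5.5 mm off lengthwise and about 1.2° from parallel, with the hand clear and the job handed in (no verdict came back).

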